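Push a carton tray past the spring gate of a feed chute

TASK

Press the spring gate of the chute down with one fingertip on its long bar and hold it down while the other finger pushes the grey tray with its carton along the chute over the gate. Keep the gate held down until the whole tray is past it, so that it does not scrape or lift the tray, then let go so that the gate springs up behind the tray. Only press and push: do not lift the tray or the carton, and leave the other things on the cabinet where they are.

Things in the scene. Friction and masses are not known exactly. Their poses are not given: they have to be found in the camera images.
- chute: Fixed steel feed chute. Origin on the cabinet top, mid width, in the gate's plane. x: the way the tray must go (roughly to the robot's left); y: across it to the robot's side; z up. Bed at z = 40 mm from x = -155 (open end) to +141 mm (past the gate 1 mm lower, walls 2 mm wider); side walls at y = 44 to 50 and -44 to -50 mm, tops at z = 54 mm.
- chute_stop (a point): Middle of the bed's far end, at the inner face of the end stop: x = +135, y = 0, z = 39 mm of the chute frame. The stop wall's top is at z = 62 mm. The tray may be pushed against it or left short of it.
- gate (a joint): Gate angle (rad). Gate: steel arm across the chute in a slot at chute x = -8 to +8 mm (arm x = -5 to +5), hinged on the far side (axis along x at y = -56, z = 37 mm). 0: sprung up, slanting, 16 mm above the bed at mid width, blocks the tray. Grows as the bar is pressed; from 0.33 it lies below the bed; stop at 0.42. Springs back to 0. The bar needs about 3.5 N to start, 8 N fully down.
- press_bar (a point): Mid point of the top face of the gate's press bar; moves with the gate. Bar 220 x 26 x 8 mm, parallel to the chute outside the wall on the robot's side, over chute x = -170 to +50 mm. Gate up: point at x = -60, y = 57, z = 92 mm of the chute frame, top sloping 20 deg, inner edge lower. At 0.35 rad: level, y = 69, z = 50 mm; at the stop z = 41 mm, so both fingertips can be just above the bed.
- tray: Loose grey plastic slide tray, 100 mm long (chute x), 84 mm wide, 24 mm high with 4 mm walls; origin at the centre of its underside, x axis along the chute's x (leading end at +50 mm, rear wall's outer face at -50 mm), z up. Starts on the chute bed upstream of the gate, its origin at chute x = -65 to -95 mm. About 0.2 kg.
- carton: Small brown cardboard carton, 66 x 48 x 50 mm, standing loose in the tray between low ribs on the tray's 4 mm floor; its top is about 94 mm above the cabinet. Origin at the centre of its underside. About 0.11 kg.
- weight: Bystander: small brass-coloured knob weight, 29 mm across, 48 mm high, standing beside the downstream part of the chute on the robot's side; origin at its underside.
- cup: Bystander: brown filled food cup, 104 mm across, 41 mm high; origin at its underside.
- film_core: Bystander, fixed in place: cardboard tube standing upright, 79 mm across, 130 mm high; origin at its underside.
- ink_pad: Bystander: flat ink pad case, 56 x 86 x 16 mm; origin at its underside.
- brush: Bystander: small flat brush with a wooden handle, lying, 30 x 167 x 13 mm; origin at its underside.
- clip: Bystander: sheet metal spring clip, 25 x 50 x 45 mm; origin at its underside.

How it is judged:
By the outcome, as a careful person would: the job done as asked, in the order asked, and still so for the second after the job is handed in, with the robot touching nothing.
It also fails if it takes over 48 s, if anything falls off the work surface, if the arm or the gripper's body presses on something with over 40 N, if the wrist force passes 120 N, or if a joint passes its speed limit or range.

ROBOT

A 6-joint arm with a two-finger parallel gripper is mounted at the origin on a cart in front of the work surface, level with it; the furniture and walls round the work are solid. World frame = base frame: x ahead of the robot, y to its left, z up, the work surface at z = 0. Lengths are in m, angles in rad, forces in N, time in s.
With the tool pointing down it reaches from about 0.3 to 0.775 m from the base axis. Payload 14.6 kg.
Tool frame: the origin (TCP) lies at the very end of the fingers, on their centre line; the grasp point (between the pads) lies r.tcp_to_grasp behind it (r.tcp_to_grasp is the distance from the TCP to the grasp point, in m); z points along the fingers, y is the line along which they close (so a half turn about z gives the same grasp; the last joint's range is limited). The gripper opens to 85 mm and grips with 20 to 120 N. Pads are 22 mm wide; open, the fingers measure 114 mm over their backs; the gripper's body (76 mm by 85 mm) begins 54 mm behind the grasp point. The pads swing forward as they close: fully open they stand 13 mm farther back than shut.
Start: joints at [-1.407, 0.3, 1.521, -0, 1.321, -0.067], TCP at [0.126, -0.535, 0.231] pointing down, gripper open.
Joint ranges: [-3.03, 3.03], [-0.79, 2.21], [0.23, 2.52], [-1.04, 4.18], [0, 3.07], [-2.55, 2.55]. Speed limits (rad/s): [2.22, 2.22, 2.57, 3.14, 3.14, 3.14].

INTERFACE

Orientations are given as a 3x3 rotation matrix whose columns are the frame's x, y, z axes.
In Python, from plant import r, viewer, ticket, masks_of, monitor gives the robot as it stands. Calls block until the motion is done:
- r.move_to(position, orientation): joint-space move of the TCP to a pose.
- r.move_linear(position, orientation=None, max_speed=0.15, guard=None): straight line of the TCP; orientation=None keeps the orientation; max_speed is the mean speed in m/s. With guard (N) it stops when the force on the tool has changed by that much, and returns True; else False.
- r.goto_joints(angles): joint-space move.
- r.gripper_to(opening): finger opening in m; the grip force is fixed at half the most; returns when the fingers have stopped.
- r.wait(seconds).
- r.solve_ik(position, orientation): joint angles nearest the present ones, or None.
- viewer.capture(name): name is "side" or "top"; returns a dict with "img" (400x640x3 uint8, blue, green, red), "depth" (400x640 float32, m along the optical axis (not along the pixel's ray), 0 where there is no reading), "fx", "fy", "cx", "cy" (pixels), "world_from_camera" (4x4, takes a point from camera to world coordinates). Camera axes: x right, y down, z forward; pixel columns grow to the right and rows downward; lengths in m; the calibration is good to about 2 mm. A picture is of the moment at which its call begins.
A pose or a line that the arm cannot do raises r.MotionError and nothing moves.
- ticket.close_job(): hands the job in; it is judged then, once.
Trained networks look in the newest picture that a camera, given by its name, has taken for a name from the list of things; names that differ only in an ending like _2 or _b are one class to them, and where a whole thing is asked for, a point or a joint stands for the part that bears it (a point fixed in the world has none). Each returns a list of dicts, best first, with "conf" (0 to 1); they miss things now and then, are a little off and sometimes report something else, mostly with a low value. They report only what shows in the picture. A call takes as long as a camera call.
- masks_of(camera, target): "pixels" (400x640 bool, what is visible of it) and "point" ([column, row] in pixels, amid what is visible of it).
Readings, each from a call of its own:
- monitor.get_time(): time.
- monitor.get_joint_pos(): joint angles.
- monitor.get_dq(): joint speeds.
- monitor.get_joint_torque(): joint torques, N m.
- monitor.get_position(): TCP position.
- monitor.get_ee_rot(): TCP orientation.
- monitor.get_ft_force(): force on the tool from outside, world axes, zero at the start.
- monitor.get_wrist_torque(): the same for the moment, N m.
- monitor.get_grip_width(): finger opening in m.
- monitor.get_gripper_force(): force on a finger pad.
Only numpy, scipy, OpenCV 4.12 (cv2) and the standard library are available. Lean on these libraries where they do the work, as an engineer would, in place of code of your own. Each camera call takes 0.05 s, during which the arm holds its last target. There are 200 camera calls.

## Working session

There is one attempt and no reset: what is moved stays moved. The work goes in short steps, each a Python script; the robot and the scene stay as the last script left them, time stands still between calls to the robot, and variables do not carry over. Pictures are saved under pics/ and viewed, at most 10 in all, crops included, and the job is handed in when it is done.

```bash
mkdir -p pics; ls; cat > h.py <<'E'
import numpy as np, cv2
from plant import r, viewer, ticket, masks_of, monitor
def cloud(c):
    d=c["depth"]; v,u=np.indices(d.shape)
    P=np.stack([(u-c["cx"])/c["fx"]*d,(v-c["cy"])/c["fy"]*d,d],-1)
    T=c["world_from_camera"]; W=P@T[:3,:3].T+T[:3,3]; W[d<=0]=np.nan; return W
E
python3 - <<'E'
from h import *
for n in ("top","side"):
    c=viewer.capture(n); cv2.imwrite(f"pics/{n}0.png",c["img"]); W=cloud(c); np.save(n+"0.npy",W)
    print(n,c["world_from_camera"].round(3).tolist())
    for t in ("chute","gate","press_bar","tray","carton","weight","cup","film_core","ink_pad","brush","clip"):
        for m in masks_of(n,t)[:2]:
            p=W[m["pixels"]]; p=p[~np.isnan(p[:,0])]
            print(t,round(m["conf"],2),m["point"],len(p),np.nanpercentile(p,[2,50,98],axis=0).round(3).tolist() if len(p) else "")
            np.save(f"m_{n}_{t}.npy",m["pixels"]) if m["conf"]>.5 else 0
print(monitor.get_time(), r.tcp_to_grasp)
E
```

```text
pics
plant.py
top [[-0.011, -0.997, 0.08, 0.436], [-1.0, 0.01, -0.005, 0.067], [0.004, -0.08, -0.997, 1.187], [0.0, 0.0, 0.0, 1.0]]
chute 0.82 [313.5, 191.9] 5073 [[0.456, -0.093, 0.004], [0.558, 0.078, 0.042], [0.638, 0.187, 0.097]]
gate 0.6 [333.7, 222.1] 1167 [[0.45, -0.085, 0.043], [0.488, 0.03, 0.093], [0.61, 0.11, 0.099]]
press_bar 0.97 [335.7, 219.5] 1377 [[0.449, -0.086, 0.007], [0.491, 0.032, 0.092], [0.611, 0.113, 0.099]]
tray 0.62 [352.6, 210.8] 873 [[0.487, -0.078, 0.041], [0.529, -0.023, 0.048], [0.581, 0.028, 0.068]]
carton 0.66 [362.6, 200.7] 623 [[0.507, -0.057, 0.081], [0.532, -0.024, 0.095], [0.557, 0.007, 0.099]]
cup 0.77 [239.1, 245.6] 1148 [[0.389, 0.22, 0.002], [0.428, 0.26, 0.033], [0.469, 0.3, 0.04]]
cup 0.35 [213.6, 211.2] 852 [[0.469, 0.286, 0.012], [0.51, 0.319, 0.017], [0.552, 0.353, 0.022]]
film_core 0.89 [224.6, 146.9] 1153 [[0.604, 0.235, 0.004], [0.644, 0.275, 0.09], [0.679, 0.309, 0.134]]
film_core 0.44 [314.1, 191.3] 5282 [[0.456, -0.093, 0.002], [0.557, 0.076, 0.042], [0.638, 0.188, 0.097]]
ink_pad 0.58 [214.7, 212.7] 875 [[0.469, 0.284, 0.005], [0.
[... 794 characters left out ...]
.7] 312 [[0.495, -0.065, 0.039], [0.563, 0.015, 0.055], [0.589, 0.031, 0.065]]
carton 0.64 [316.0, 180.0] 596 [[0.505, -0.053, 0.053], [0.534, -0.003, 0.087], [0.562, 0.013, 0.095]]
weight 0.57 [325.5, 249.2] 227 [[0.483, 0.17, 0.002], [0.496, 0.183, 0.026], [0.509, 0.19, 0.048]]
film_core 0.93 [251.0, 257.3] 2984 [[0.605, 0.181, -0.0], [0.641, 0.303, 0.087], [0.682, 0.315, 0.131]]
ink_pad 0.61 [313.3, 301.4] 1053 [[0.481, 0.288, 0.002], [0.516, 0.329, 0.016], [0.555, 0.36, 0.018]]
brush 0.67 [333.9, 170.7] 233 [[0.434, -0.232, -0.001], [0.501, -0.195, 0.012], [0.58, -0.056, 0.09]]
clip 0.57 [367.8, 172.4] 96 [[0.386, -0.183, 0.002], [0.398, -0.155, 0.023], [0.406, -0.135, 0.044]]
1.2 0.0187
```

```bash
cat > fit.py <<'E'
from h import *
from scipy.optimize import differential_evolution
W=np.load("top0.npy").reshape(-1,3)
m=~np.isnan(W[:,0])&(W[:,0]>.4)&(W[:,0]<.7)&(W[:,1]>-.2)&(W[:,1]<.28)
W=W[m]; W=W[(W[:,2]>-.01)&(W[:,2]<.11)]
def loc(p,W):
    c,s=np.cos(p[2]),np.sin(p[2]); d=W[:,:2]-p[:2]
    return (d@[c,s])*1e3,(d@[-s,c])*1e3
def H(x,y):
    h=np.zeros_like(x); L=(x>-155)&(x<141)
    h[L&(abs(y)<50)]=54; i=L&(abs(y)<44); h[i]=40
    h[L&(x>135)&(abs(y)<50)]=62
    b=(x>-170)&(x<50)&(abs(y-57)<13); h[b]=92+(y[b]-57)*.364
    return h
def cost(p):
    x,y=loc(p,W); e=np.minimum(abs(W[:,2]*1e3-H(x,y)),15)
    return e[(abs(x)<180)&(abs(y)<90)].sum()+15*0+e[(abs(x)>=180)|(abs(y)>=90)].sum()*.3
o=differential_evolution(cost,[(.48,.62),(0,.12),(1.2,2.0)],seed=1,popsize=30,tol=1e-6)
print(o.x,o.fun,len(W)); np.save("chute.npy",o.x)
for n in("top","side"):
    A=np.load(n+"0.npy")
    for t in("press_bar","tray","carton","weight"):
        try: M=np.load(f"m_{n}_{t}.npy")
        except OSError: continue
        P=A[M]; P=P[~np.isnan(P[:,0])]; x,y=loc(o.x,P); z=P[:,2]*1e3
        if t=="press_bar": k=z>80
        elif t=="carton": k=z>88
        elif t=="tray": k=(z>58)&(z<72)
        else: k=z>5
        print(n,t,*[np.percentile(q[k],[2,50,98]).round(1) for q in(x,y,z)],k.sum())
    P=A.reshape(-1,3);P=P[~np.isnan(P[:,0])]; x,y=loc(o.x,P);z=P[:,2]*1e3
    for nm,k in {"stopx":(abs(z-62)<4)&(x>120)&(x<155)&(abs(y)<40),"wall+":(abs(z-54)<4)&(x>60)&(x<125)&(y>38)&(y<56),"wall-":(abs(z-54)<4)&(x>60)&(x<125)&(y<-38)&(y>-56),"bed":(abs(y)<35)&(x>40)&(x<125)}.items():
        if k.any(): print(n,nm,*[np.percentile(q[k],[2,50,98]).round(1) for q in(x,y,z)],k.sum())
E
python3 fit.py
python3 -c "
import cv2
a=cv2.imread('pics/top0.png')[110:290,190:450];b=cv2.imread('pics/side0.png')[130:310,190:450]
cv2.imwrite('pics/c0.png',cv2.resize(cv2.vconcat([a,b]),None,fx=1.65,fy=1.65,interpolation=2))"
```

```text
[0.55836254 0.05343739 1.27001941] 67334.23984090445 23918
top press_bar [-164.7  -60.6   44. ] [46.8 59.1 70.9] [86.6 93.7 99.3] 1083
top tray [-132.1  -83.1  -34.1] [-41.1   3.3  41.9] [58.7 64.8 69.1] 269
top carton [-113.   -82.7  -52. ] [-22.3   0.7  23.3] [90.5 95.  99.2] 598
top stopx [134.6 137.  140.6] [-38.3  -0.9  38.1] [58.5 62.2 65.6] 87
top wall+ [ 61.   93.2 124.1] [47.3 50.1 53.1] [50.5 53.5 56.7] 68
top wall- [ 61.4  91.6 123.5] [-50.6 -47.8 -44.6] [50.5 53.6 57.5] 71
top bed [ 41.7  82.4 123.3] [-33.3   0.1  33.6] [35.2 39.9 44.5] 1067
side press_bar [-160.6  -38.4   49.3] [46.2 61.  70.8] [85.4 92.2 96.4] 489
side tray [-129.5  -34.3  -29.3] [-41.3 -14.8  29.1] [58.  62.3 65. ] 112
side carton [-112.   -76.7  -48.1] [-21.9   1.7  23.4] [88.7 93.5 95.8] 285
side weight [ 93.5 105.5 112.6] [ 85.   98.  109.3] [ 6.  27.6 47.7] 210
side stopx [136.5 140.3 144.1] [-21.    8.1  38.2] [58.2 60.9 63.3] 76
side wall+ [ 62.9  94.3 123.4] [46.9 50.5 52.5] [50.3 52.4 55.2] 52
side wall- [ 64.4  85.1 109. ] [-51.4 -47.  -44.8] [50.1 52.4 54.3] 39
side bed [ 41.2  76.5 108.9] [-33.5   0.8  33.3] [36.4 38.7 41.1] 564
```

View pics/c0.png

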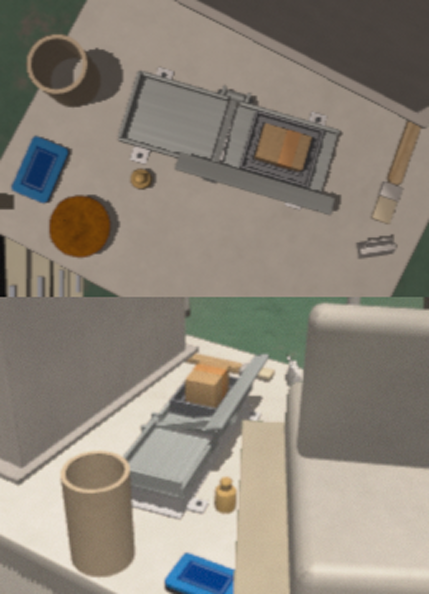

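```bash
cat >> h.py <<'E'
px,py,a=np.load("chute.npy"); c_,s_=np.cos(a),np.sin(a)
px,py=px-s_*.001,py+c_*.001
ex=np.array([c_,s_,0]); ey=np.array([-s_,c_,0]); ez=np.array([0,0,1.])
O=np.array([px,py,0])
def P(x,y,z): return O+(ex*x+ey*y+ez*z)/1e3
def L(p): d=np.array(p)-O; return np.array([d@ex,d@ey,d@ez])*1e3
def F(): f=np.array(monitor.get_ft_force()); return np.array([f@ex,f@ey,f[2]]).round(1)
def st(s=""): print(s,round(monitor.get_time(),2),L(monitor.get_position()).round(1),F(),round(monitor.get_grip_width(),4))
E
python3 - <<'E'
from h import *
q0=np.array(monitor.get_joint_pos()); best=None
for sg in(1,-1):
    R=np.column_stack([sg*ex,-sg*ey,-ez]); q=r.solve_ik(P(-153,33,200),R)
    if q is not None: print(sg,np.round(q,2)); best=min(best,(abs(np.array(q)-q0).sum(),sg)) if best else (abs(np.array(q)-q0).sum(),sg)
sg=best[1]; R=np.column_stack([sg*ex,-sg*ey,-ez]); np.save("R.npy",R)
for x in(-153,-60,15): print(np.round(r.solve_ik(P(x,33,38),R),2))
r.gripper_to(.0555); st("grip")
r.move_to(P(-153,33,180),R); st("above")
r.move_linear(P(-153,33,120),R,max_speed=.1); st("low")
print(r.move_linear(P(-153,33,80),R,max_speed=.025,guard=2.5)); st("touch")
c=viewer.capture("side"); cv2.imwrite("pics/s1.png",cv2.resize(c["img"][100:280,230:430],None,fx=3,fy=3))
E
```

```text
1 [-0.25  0.19  1.73 -0.    1.22  0.06]
[-0.25  0.43  1.86 -0.    0.85  0.06]
[-0.06  0.46  1.8  -0.    0.88  0.24]
[ 0.08  0.51  1.72 -0.    0.91  0.38]
grip 1.61 [-690.6  237.7  231.3] [1. 1. 0.] 0.0556
above 3.68 [-153.7   32.8  180.1] [-0.5 -0.5  0.8] 0.0554
low 4.43 [-153.    32.7  120.5] [-0.7  0.   0.1] 0.0557
True
touch 5.51 [-153.    33.5   91.1] [ 0.8 -1.   2.7] 0.0556
```

View pics/s1.png

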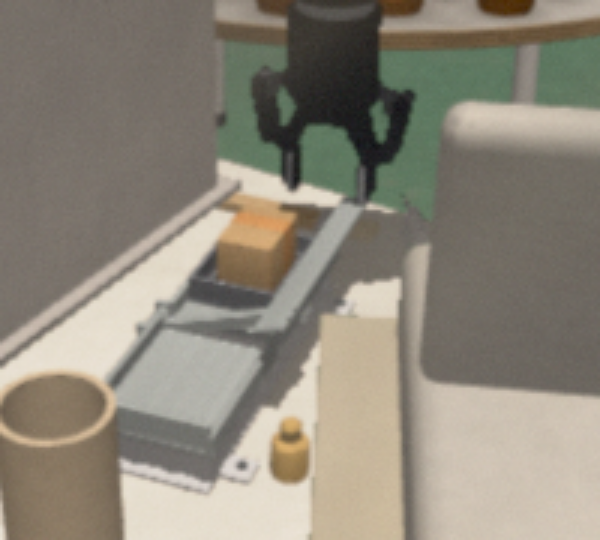

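The picture shows the right finger on the bar's end at about (363,195), with the left finger (290,185) behind the tray and over the chute's open end. The fingertip is about 5 mm above the nominal TCP.

```bash
python3 - <<'E'
from h import *
R=np.load("R.npy")
for z in(65,48,43,40,38):
    g=r.move_linear(P(-153,33,z),R,max_speed=.04,guard=14); st(f"z{z} {g}")
    if g: break
c=viewer.capture("top"); W=cloud(c); m=masks_of("top","press_bar")
cv2.imwrite("pics/t2.png",cv2.resize(c["img"][130:270,250:450],None,fx=3,fy=3))
Q=W.reshape(-1,3); Q=Q[~np.isnan(Q[:,0])]; l=(Q-O)@np.c_[ex,ey,ez]*1e3
k=(l[:,0]>-60)&(l[:,0]<45)&(l[:,1]>62)&(l[:,1]<76); print("bar z",np.percentile(l[k,2],[10,50,90]).round(1),k.sum())
k=(abs(l[:,0])<4)&(abs(l[:,1])<30); print("arm z",np.percentile(l[k,2],[10,50,90]).round(1))
E
```

```text
z65 False 6.37 [-153.    33.3   65. ] [-0.5  4.1  6.7] 0.0555
z48 False 6.94 [-153.    33.6   47.9] [0.6 6.2 8.7] 0.0556
z43 False 7.22 [-152.9   33.3   43.1] [0.9 3.6 7.3] 0.0557
z40 False 7.47 [-153.    33.2   40.1] [0.3 4.5 7.5] 0.0556
z38 False 7.72 [-152.9   33.3   38.1] [0.3 5.  7.7] 0.0555
bar z [40.6 43.6 46.1] 271
arm z [31.6 34.6 37.4]
```

View pics/t2.png

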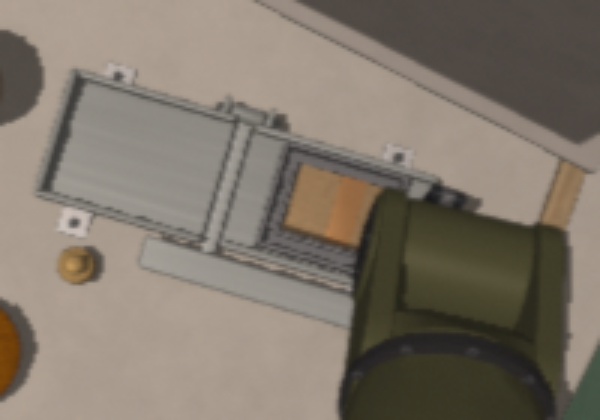

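The gate is fully down: bar at z≈43.6 and arm at z≈34.6, below the 40 mm bed. The tray and carton (320,205 in the crop) haven't moved. Now I'll push.

```bash
python3 - <<'E'
from h import *
R=np.load("R.npy")
for x in(-130,-90,-50,-15,9):
    g=r.move_linear(P(x,33,38),R,max_speed=.05,guard=12); st(f"x{x} {g}")
    if g: break
c=viewer.capture("top"); W=cloud(c); cv2.imwrite("pics/t3.png",cv2.resize(c["img"][130:270,230:430],None,fx=3,fy=3))
c2=viewer.capture("side"); cv2.imwrite("pics/s3.png",cv2.resize(c2["img"][130:310,200:400],None,fx=3,fy=3))
for n,A in(("top",W),("side",cloud(c2))):
  for t in("tray","carton"):
    for m in masks_of(n,t)[:1]:
        Q=A[m["pixels"]]; Q=Q[~np.isnan(Q[:,0])]; l=(Q-O)@np.c_[ex,ey,ez]*1e3
        print(n,t,m["conf"],np.percentile(l,[2,50,98],axis=0).round(1).tolist())
E
```

```text
x-130 False 8.43 [-130.    32.6   38.5] [-0.   0.5  8.3] 0.0555
x-90 False 9.38 [-90.2  32.6  38.5] [-3.5  0.2  7.3] 0.0552
x-50 False 10.32 [-50.2  32.5  38.6] [-3.2  0.3  8.6] 0.0557
x-15 False 11.18 [-15.1  32.8  38.4] [-2.7  2.   8.5] 0.0557
x9 False 11.81 [ 9.1 32.7 38.5] [-1.7  1.1  8.9] 0.0555
top tray 0.78 [[27.8, -44.2, 39.5], [103.0, -29.9, 48.2], [119.9, 38.8, 91.1]]
top carton 0.75 [[47.2, -24.4, 88.1], [84.1, -15.8, 94.2], [99.0, 20.4, 98.5]]
side tray 0.86 [[20.3, -43.7, 39.8], [96.1, 24.1, 54.5], [121.5, 40.3, 63.7]]
side carton 0.83 [[40.3, -25.1, 51.4], [87.7, 4.8, 86.2], [103.1, 22.0, 94.5]]
```

View pics/s3.png

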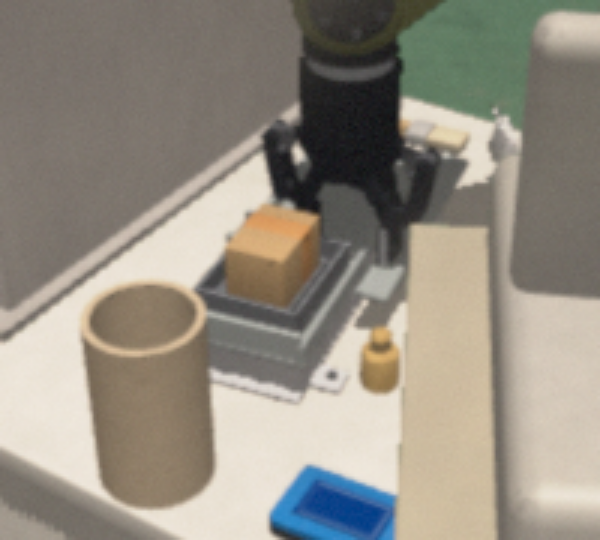

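View pics/t3.png

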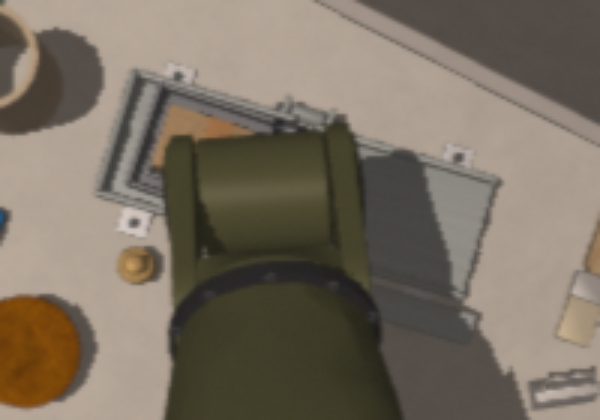

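The tray now sits against neither the stop nor the gate: its leading end is at x≈121, so its rear is at about 21. The carton stands upright in it. I'll back off slightly while still holding the gate, then lift.

```bash
python3 - <<'E'
from h import *
R=np.load("R.npy")
r.move_linear(P(4,33,38),R,max_speed=.03); st("back")
r.move_linear(P(4,33,110),R,max_speed=.08); st("up")
r.move_linear(P(4,33,200),R,max_speed=.15)
r.move_to(P(-250,40,230),R); st("away")
c=viewer.capture("top"); c2=viewer.capture("side")
cv2.imwrite("pics/f.png",cv2.resize(cv2.hconcat([c["img"][120:300,200:440],c2["img"][120:300,200:400]]),None,fx=1.8,fy=1.8))
for n,A in(("top",cloud(c)),("side",cloud(c2))):
  for t in("tray","carton","press_bar","weight"):
    for m in masks_of(n,t)[:1]:
        Q=A[m["pixels"]]; Q=Q[~np.isnan(Q[:,0])]; l=(Q-O)@np.c_[ex,ey,ez]*1e3
        print(n,t,round(m["conf"],2),np.percentile(l,[2,50,98],axis=0).round(1).tolist())
E
```

```text
back 12.43 [ 4.4 32.5 38.7] [ 2.7 -0.   8. ] 0.0553
up 13.47 [  3.9  33.3 109.3] [0.7 0.7 0.4] 0.0557
away 15.22 [-249.2   39.9  229.6] [ 0.2  0.8 -0.5] 0.0554
top tray 0.83 [[18.2, -43.3, 39.3], [67.1, 1.0, 48.1], [117.2, 39.6, 91.8]]
top carton 0.98 [[34.2, -25.5, 50.4], [66.7, -0.3, 93.8], [104.5, 22.0, 98.2]]
top press_bar 0.79 [[-162.4, -55.7, 38.0], [-30.6, 55.1, 92.2], [43.6, 69.8, 99.1]]
top weight 0.46 [[81.6, 81.1, -1.6], [94.5, 95.1, 31.5], [114.5, 108.4, 50.8]]
side tray 0.58 [[22.7, -44.3, 42.6], [98.3, 23.2, 55.0], [121.5, 40.0, 64.4]]
side press_bar 0.88 [[-156.2, 19.5, 60.2], [-22.3, 59.1, 92.3], [50.0, 69.8, 96.4]]
side weight 0.59 [[201.8, -50.9, 3.6], [261.3, -6.1, 89.0], [276.8, 22.5, 130.7]]
```

View pics/f.png

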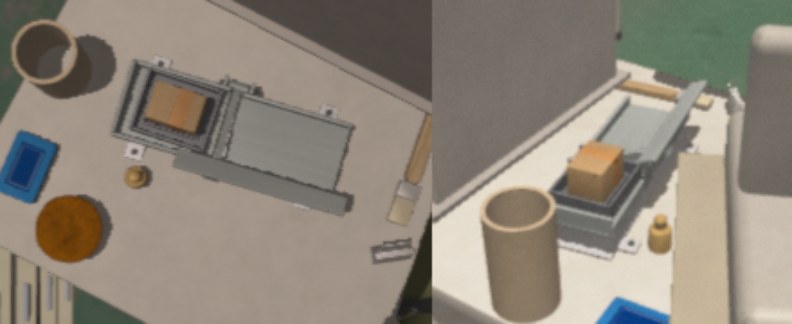

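The tray and carton (175,105 left) are past the gate. The bar is back up at z≈92 and nothing else has moved.

```bash
python3 -c "
from h import *
print(ticket.close_job())"
```

```text
the job is handed in; nothing more can be done
None
```

I held the gate down while pushing the tray and carton past it, then released it to spring up behind the tray; the job was handed in with about 15 s of the 48 s on the robot's clock.

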